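# Tip a wheel out of its flush tray and file it in the rack

## Task

Take the plywood wheel out of the fibreboard tray and put it away on edge in the empty middle slot of the wheel rack. It lies flush in its round pocket, so press its edge nearest the robot down into the well there until the wheel stays tipped with its far edge up, then grip that raised edge and lift the wheel out. Lower it into the slot rather than dropping it, and leave the two wheels already in the rack where they stand.

Things in the scene. Friction and masses are not known exactly. Their poses are not given: they have to be found in the camera images.
- wheel: Plywood wheel to put away: plain disc, 100 mm in diameter, 12 mm thick, about 75 g, small flush steel bearing in its middle. Origin at the disc's centre, z along its axle. It starts flat in the tray's pocket, top face flush with the tray's top (60 mm above the table), within 3 mm of the pocket's centre.
- tray: Fixed brown fibreboard box, 150 (x) by 130 (y) by 60 mm high; origin at the centre of its underside, z up, +x towards the robot (yaw within 0.35 rad). Its top has a through round hole, 110 mm in diameter, over the origin: the pocket. The wheel lies in it, underside at height 48 mm, on a ledge (x -75 to -35 mm, top at 48 mm) and on the rod; under the rest it is hollow, floor at height 6 mm.
- rod (a point): Middle of the top of a level aluminium rod, 6 mm thick, along the tray's y under the wheel, at tray x = +4 mm, height 48 mm. A board slopes from it at 60 degrees down to the floor on the +x side: the wheel tips over the rod onto this board, slides down and stays, 52 to 62 degrees from level, its raised edge (tray -x side) 22 to 40 mm above the tray's top, free beneath. Axes as the tray's.
- press (a point): Good point to press the wheel's edge, at tray x = +35 mm, on the level of the tray's top (height 60 mm). Pushing a closed fingertip straight down here to a height of about 35 mm tips the wheel over; it is light until the wheel meets the board, then hard: stop at 8 N. The well's end wall slopes from tray x = +60 mm at height 48 mm to +43 mm at the floor. Axes as the tray's.
- rack: Fixed brown fibreboard rack, 110 (x) by 184 (y) mm; origin at the centre of its underside, z up. Three upright slots at y = -60, 0, +60 mm, each 22 mm wide along y between 6 mm boards that run along x, tops 50 mm above the table. A wheel stands there on edge, axle along y, on two 10 mm rods along y at x = -30 and +30 mm (centres 15 mm high) that stop it rolling. The middle slot is empty.
- slot (a point): Where the centre of a wheel lies when it stands in the rack's middle slot: over the middle of the rack, 61 mm above the table. Axes as the rack's.
- stored_a: A wheel of the same kind, already standing on edge in the slot at rack y = -60 mm; its top is 111 mm above the table. Origin at its centre, z along its axle. Leave it alone.
- stored_b: The same, in the slot at rack y = +60 mm. Leave it alone.

How it is judged (in metres and radians):
On the way, in this order (a step that is already met when the one before it is completed fails the run):
1. the wheel is tipped in the tray, more than 40 degrees from level, its low edge down in the well (angle between wheel's own z axis and vertical between 0.7 and 2.44 rad and horizontal distance between wheel and tray below 0.05 m and height (world z) of wheel below 0.07 m), for 0.2 s.
2. the wheel is held in the fingers, lifted clear of the tray (contact force between the fingers and wheel above 1 N and height (world z) of wheel above 0.115 m), for 0.2 s.
At the end, for the whole second after the job is handed in: the wheel stands on edge at rest in the rack's middle slot: its centre within 12 mm of the slot's point, its axle within 0.25 rad of the rack's y axis; the two stored wheels are still in their own slots, their centres more than 40 mm from the middle slot's point (distance between wheel and slot below 0.012 m and angle between the z axis of wheel and the y axis of rack, either way round below 0.25 rad and linear speed of wheel below 0.02 m/s and angular speed of wheel below 0.2 rad/s and distance between each of stored_a, stored_b and slot above 0.04 m); the robot touches nothing.
It fails at once if a stored wheel is shifted by more than 15 mm (distance of any of stored_a, stored_b from where it was at the start of the episode above 0.015 m).
It fails at once if the wheel is dropped into the slot (falling faster than 0.8 m/s within 50 mm of the slot's point, as from more than some 30 mm) (distance between wheel and slot below 0.05 m and linear speed of wheel above 0.8 m/s).
It also fails if it takes over 48 s, if anything falls off the work surface, if the arm or the gripper's body presses on something with over 40 N, if the wrist force passes 120 N, or if a joint passes its speed limit or range.

## Robot

A 6-joint arm with a two-finger parallel gripper is mounted at the origin on the work surface. World frame = base frame: x ahead of the robot, y to its left, z up, the work surface at z = 0. Lengths are in mm, angles in rad, forces in N, time in s.
With the tool pointing down it reaches from about 400 to 925 mm from the base axis. Payload 12.5 kg.
Tool frame: the origin (TCP) lies at the very end of the fingers, on their centre line; the grasp point (between the pads) lies 19 mm behind it; z points along the fingers, y is the direction in which the jaws open and shut (so a half turn about z gives the same grasp; the last joint's range is limited). The gripper opens to 95 mm and grips with 3 to 60 N. Pads are 20 mm wide; open, the fingers measure 119 mm over their backs; the gripper's body (75 mm by 180 mm) begins 59 mm behind the grasp point.
Start: joints at [1.16, 0.491, 1.559, -0, 1.092, -0.106], TCP at [187.547, 596.215, 214.661] pointing down, gripper open.
Joint ranges: [-3.1, 3.1], [-0.84, 2.19], [0.05, 2.79], [-1.13, 4.28], [0.06, 2.93], [-2.69, 2.69]. Speed limits (rad/s): [2.22, 2.22, 2.79, 3.14, 3.14, 3.14].

## Interface

Orientations are given as [roll, pitch, yaw] about the fixed x, y, z axes, in that order (R = Rz(yaw) Ry(pitch) Rx(roll)).
In Python, from cell import env, read_camera, get_calibration gives the robot as it stands.
- The arm moves only by the tool arm_command, never from a script. Its argument "targets" is a list of rows, each a list of 3 entries, a list of its own where there are three numbers: the turn, a rotation vector about the tool's x, y, z in rad, then the shift along the tool's x, y, z in m, then the closure in counts, from 0 (fully open) to 255 (shut). In form: [[[rx, ry, rz], [tx, ty, tz], fingers], ...]. A call has 1 to 8 rows; each row is the pose to reach, as a shift and turn from the pose commanded when the call began, along the tool's axes at that moment; what a row does not reach only later rows make up. A row lasts 1/10 s, in which the tool goes at most 50 mm and 8.59 degrees, less where a joint would pass 70% of its speed; a pose out of reach is approached as far as the arm can. A call with a gripper value outside its range is refused whole. The fingers move at their own pace and stop on an object; the grip force is fixed at half the most. Time passes only in rows, so rows that repeat a pose let the fingers close. It gives the time, the measured TCP pose, the force and the opening at its end, in the units of the state.
- env.state(): the state, without advancing time (a new reading comes with each control period).
- read_camera(name): name is "side" or "top" or "wrist"; returns (picture, depth): 420x560x3 uint8, blue, green, red; 420x560 float32, mm along the optical axis (not along the pixel's ray), 0 where there is no reading.
- get_calibration(name): a dict with "vfov" (degrees; the focal length in pixels is half the picture's height over the tangent of half this angle, whatever the lens; pixels are square), "cx", "cy" (the principal point, pixels), "world_from_camera" (4x4, takes a point from camera to world coordinates). Camera axes: x right, y down, z forward; pixel columns grow to the right and rows downward; lengths in mm; the calibration is good to about 2 mm. The wrist camera is an equidistant fisheye: a pixel r from the principal point sees the ray r / f radians off the axis. A picture is of the moment at which its call begins: read the wrist's pose just before it. get_calibration takes no time and is no camera call; for the wrist camera it gives the pose at the moment of the call.
- env.job_done(): hands the job in, once; it reports no verdict.
The state is a dict: "t": time; "joints": joint angles; "qvel": joint speeds; "tau": joint torques, N m; "eef_pos": TCP position; "tcp_rot": TCP orientation; "ft_force": force on the tool from outside, world axes, zero at the start; "moment": the same for the moment, N m; "opening": opening from 0.0 (shut) to 1.0 (fully open).
Only numpy, scipy, OpenCV 4.12 (cv2) and the standard library are available. Lean on these libraries where they do the work, as an engineer would, in place of code of your own. Each camera call takes 0.05 s, during which the arm holds its last target.

## Working session

There is one attempt and no reset: what is moved stays moved. The work goes in short steps, Python scripts to look and compute and a tool call to move; the robot and the scene stay as the last step left them, time stands still between calls to the robot, and variables do not carry over. Pictures are saved under pics/ and viewed, and the job is handed in when it is done.

Besides the shell and the picture viewer there is one more tool, called after ">>>" by a JSON object that holds its "api" and its "payload", one argument or row to a line. arm_command: Moves the arm, as the interface text tells. Its arguments: {"type":"object","properties":{"targets":{"type":"array"}},"required":["targets"]}

```bash
ls; mkdir -p pics
python3 - <<'E'
from cell import env, read_camera, get_calibration
import cv2,numpy as np
print(env.state())
for n in ["top","side"]:
    p,d=read_camera(n); cv2.imwrite(f"pics/{n}0.png",p); np.savez(f"pics/{n}0.npz",p=p,d=d)
    print(n,get_calibration(n))
print(get_calibration("wrist"))
E
```

```text
pics
{'t': 0.0, 'joints': array([ 1.16039260e+00,  4.91559874e-01,  1.55948172e+00, -1.48680752e-05,
        1.09167832e+00, -1.05607242e-01]), 'qvel': array([-1.01689532e-03,  4.76288214e-04,  9.02853656e-05, -9.56628364e-05,
        5.17197499e-05,  3.89857329e-04]), 'tau': array([-8.99484075e-04, -6.12616253e+01, -2.58189833e+01,  6.91251713e-02,
        4.82016010e-02, -9.91613797e-05]), 'eef_pos': array([187.44583538, 595.96214289, 214.05043799]), 'tcp_rot': array([-3.14047028e+00, -1.05712812e-04,  2.83680297e+00]), 'ft_force': array([-0.36343057,  0.38008172, -0.24051975]), 'moment': array([-0.10662788,  0.03114523, -0.0029446 ]), 'opening': 0.999276347199126}
top {'vfov': 49.08733007282227, 'cx': 279.913639049063, 'cy': 217.2946055625528, 'world_from_camera': array([[ 2.00802621e-02, -9.90540966e-01,  1.35740112e-01,
         4.40303214e+02],
       [-9.99737196e-01, -2.13950001e-02, -8.23366909e-03,
         3.40082649e+01],
       [ 1.10599462e-02, -1.35539104e-01, -9.90710265e-01,
         8.95006003e+02],
       [ 0.00000000e+00,  0.00000000e+00,  0.00000000e+00,
        
[... 207 characters left out ...]
],
       [-6.65770774e-01, -4.27097797e-01,  6.11830654e-01,
        -5.09276063e+02],
       [ 1.26464026e-02, -8.26317622e-01, -5.63062391e-01,
         5.50332037e+02],
       [ 0.00000000e+00,  0.00000000e+00,  0.00000000e+00,
         1.00000000e+00]])}
{'vfov': 65.70646984690485, 'cx': 280.4537967099523, 'cy': 212.5563824080662, 'world_from_camera': array([[ 3.00859988e-01,  9.25372217e-01,  2.30585184e-01,
         1.22989394e+02],
       [ 9.53668319e-01, -2.91951187e-01, -7.26721493e-02,
         6.16713962e+02],
       [ 7.08304658e-05,  2.41765927e-01, -9.70334598e-01,
         3.84467054e+02],
       [ 0.00000000e+00,  0.00000000e+00,  0.00000000e+00,
         1.00000000e+00]])}
```

View pics/top0.png

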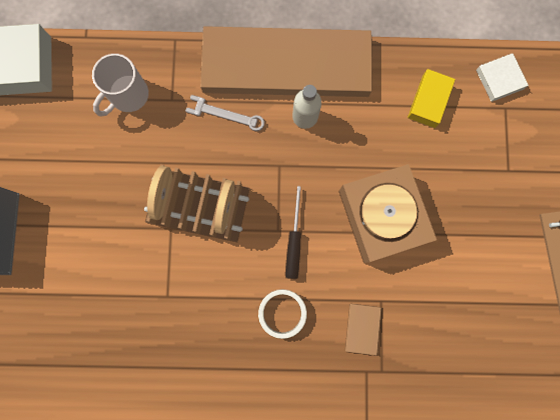

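View pics/side0.png

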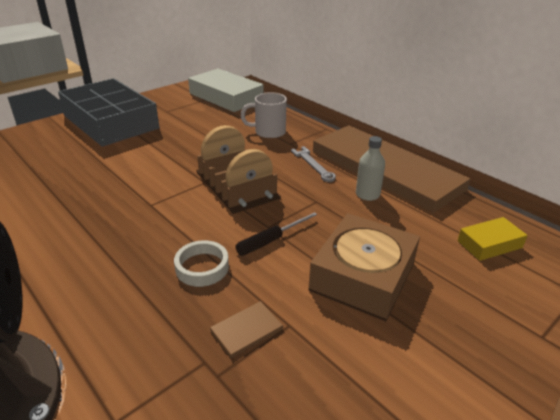

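The top view shows the tray at about (389,213) px with the wheel in its pocket, and the rack at about (197,205) with two stored wheels. Next I measure both with depth.

```bash
cat > h.py <<'E'
import numpy as np,cv2
from cell import env, read_camera, get_calibration
def cloud(d,c):
    H,W=d.shape; f=H/2/np.tan(np.radians(c["vfov"])/2)
    u,v=np.meshgrid(np.arange(W),np.arange(H))
    P=np.stack([(u-c["cx"])/f*d,(v-c["cy"])/f*d,d,np.ones_like(d)],-1)@c["world_from_camera"].T
    P=P[...,:3]; P[d<=0]=np.nan; return P
def proj(c,X,H=420):
    f=H/2/np.tan(np.radians(c["vfov"])/2); q=np.linalg.inv(c["world_from_camera"])@np.r_[X,1]
    return q[0]/q[2]*f+c["cx"],q[1]/q[2]*f+c["cy"]
E
python3 - <<'E'
from h import *
for n in ["top","side"]:
    z=np.load(f"pics/{n}0.npz"); c=get_calibration(n); P=cloud(z["d"],c); p=z["p"]
    print(n)
    # table height
    m=(np.abs(P[...,0]-400)<200)&(np.abs(P[...,1]-50)<200)
    print("table z",np.median(P[m][:,2]))
    x,y,zz=P[...,0],P[...,1],P[...,2]
    m=(x>350)&(x<650)&(y>-200)&(y<0)&(zz>54)&(zz<68)
    nb,l,s,ce=cv2.connectedComponentsWithStats(m.astype(np.uint8)); k=1+np.argmax(s[1:,4]); m=l==k
    A=P[m]; r=cv2.minAreaRect(A[:,:2].astype(np.float32)); print("tray",r,np.median(A[:,2]),len(A))
    # wheel: bright
    hsv=cv2.cvtColor(p,cv2.COLOR_BGR2HSV); w=m&(hsv[...,2]>190)
    W=P[w][:,:2].astype(np.float32); print("wheel",cv2.minEnclosingCircle(cv2.convexHull(W)),len(W),cv2.fitEllipse(cv2.convexHull(W)))
    # rack
    m=(x>350)&(x<650)&(y>130)&(y<420)&(zz>8)&(zz<130)
    nb,l,s,ce=cv2.connectedComponentsWithStats(m.astype(np.uint8));
    for k in range(1,nb):
        if s[k,4]>200:
            A=P[l==k]; print("comp",s[k],A.min(0),A.max(0))
            for lo,hi in [(40,56),(60,125)]:
                B=A[(A[:,2]>lo)&(A[:,2]<hi)]
                if len(B)>20: print(lo,hi,len(B),cv2.minAreaRect(B[:,:2].astype(np.float32)))
    v=p[140:260,130:270] if n=="top" else p[110:220,180:300]
    cv2.imwrite(f"pics/{n}rack.png",cv2.resize(v,None,fx=4,fy=4,interpolation=cv2.INTER_CUBIC))
E
```

```text
top
table z -0.29925070355807293
tray ((566.6905517578125, -165.6561279296875), (150.2652587890625, 115.55689239501953), 18.952980041503906) 59.08258214713783 3795
wheel ((571.4496459960938, -173.35791015625), 49.88038635253906) 1832 ((571.3439331054688, -169.50828552246094), (89.63235473632812, 100.28977966308594), 89.5114517211914)
comp [ 144  165   82   72 3062] [520.64013584 130.01235873   8.0214308 ] [649.86986465 289.02152841 112.75604142]
40 56 1036 ((584.6826171875, 195.0357666015625), (144.7568359375, 109.81011962890625), 79.10797882080078)
60 125 937 ((583.7769775390625, 190.0188751220703), (134.8746795654297, 99.05010986328125), 79.19217681884766)
side
table z 0.36432381750887544
tray ((564.6937866210938, -165.48512268066406), (154.35777282714844, 115.85568237304688), 17.662334442138672) 60.0158502394458 3410
wheel ((569.7501831054688, -174.33570861816406), 48.65471267700195) 1189 ((569.1150512695312, -170.33409118652344), (84.44230651855469, 98.5793685913086), 95.18650817871094)
comp [ 197  125   53   74 2276] [515.9205929  130.03771131   8.04640463] [643.52001135 275.97556253 112.53634223]
40 56 649 ((579.3948974609375, 192.86566162109375), (148.90623474121094, 105.34296417236328), 78.03717041015625)
60 125 1085 ((582.5513305664062, 189.40769958496094), (137.45816040039062, 99.53109741210938), 78.90912628173828)
```

View pics/toprack.png

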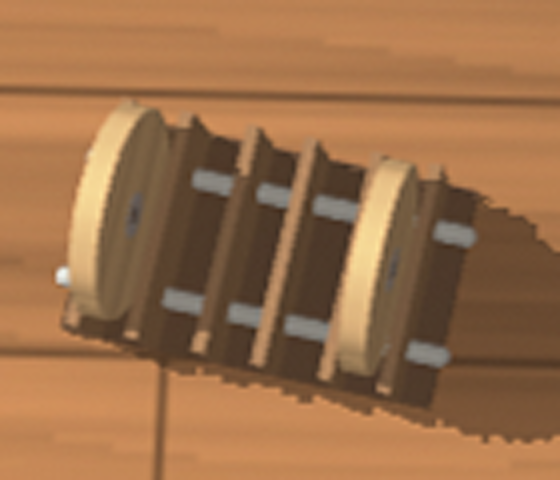

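Run:
```python
from h import *
from scipy.optimize import least_squares
for n in ["top","side"]:
    z=np.load(f"pics/{n}0.npz"); c=get_calibration(n); P=cloud(z["d"],c); p=z["p"]
    x,y,zz=P[...,0],P[...,1],P[...,2]
    print(n)
    m=(x>420)&(x<720)&(y>-300)&(y<-60)&(zz>54)&(zz<66)
    nb,l,s,ce=cv2.connectedComponentsWithStats(m.astype(np.uint8)); k=1+np.argmax(s[1:,4]); m=l==k
    A=P[m]; print("tray",cv2.minAreaRect(A[:,:2].astype(np.float32)),np.median(A[:,2]),len(A))
    hsv=cv2.cvtColor(p,cv2.COLOR_BGR2HSV); w=m&(hsv[...,2]>190)
    W=P[w][:,:2].astype(np.float32); print("wheel",cv2.minEnclosingCircle(cv2.convexHull(W)),len(W))
    m=(x>420)&(x<720)&(y>80)&(y<420)&(zz>8)&(zz<130)
    nb,l,s,ce=cv2.connectedComponentsWithStats(m.astype(np.uint8)); k=1+np.argmax(s[1:,4])
    A=P[l==k]; print("rack",s[k],A.min(0),A.max(0))
    for lo,hi in [(45,54),(60,125)]:
        B=A[(A[:,2]>lo)&(A[:,2]<hi)]; print(lo,hi,len(B),cv2.minAreaRect(B[:,:2].astype(np.float32)))
    B=A[(A[:,2]>65)]
    # split two wheels along rack y
    g=B[:,:2]; mu=g.mean(0); _,_,V=np.linalg.svd(g-mu,full_matrices=False)
    _,lab,cen=cv2.kmeans(B[:,:2].astype(np.float32),2,None,(3,50,.1),5,cv2.KMEANS_PP_CENTERS)
    for k in (0,1):
        C=B[lab[:,0]==k]; print("w",cv2.minAreaRect(C[:,:2].astype(np.float32)),C[:,2].max())
```

```text
top
tray ((569.2779541015625, -173.19815063476562), (150.4661865234375, 131.37680053710938), 19.275964736938477) 59.05960180412126 5313
wheel ((571.3939208984375, -173.78665161132812), 50.12990951538086) 2233
rack [ 144  164  105   77 3931] [515.31643115  89.3050281    8.0214308 ] [652.31905912 289.02152841 112.87210411]
45 54 1095 ((583.7554931640625, 189.81411743164062), (155.15838623046875, 109.89540100097656), 78.96842193603516)
60 125 1252 ((583.7440795898438, 189.84652709960938), (135.22561645507812, 99.05010986328125), 79.19216918945312)
w ((595.2662963867188, 249.37391662597656), (13.961734771728516, 98.70316314697266), 79.38579559326172) 112.75604142134728
w ((572.017822265625, 129.72235107421875), (12.652456283569336, 98.59342193603516), 78.89321899414062) 112.8721041090904
side
tray ((568.2677001953125, -173.32272338867188), (154.88812255859375, 131.0610809326172), 18.843524932861328) 59.981474209515255 5136
wheel ((569.7335205078125, -174.6625213623047), 48.82738494873047) 1487
rack [ 197  125   80   81 4202] [513.35340385  88.44722432   8.04640463] [643.52001135 275.97556253 112.53634223]
45 54 742 ((581.224365234375, 188.7806396484375), (158.1227264404297, 108.83521270751953), 79.27303314208984)
60 125 1827 ((582.4959106445312, 187.90855407714844), (140.4218292236328, 99.99908447265625), 78.90912628173828)
w ((570.2139282226562, 129.86502075195312), (19.661848068237305, 98.5306396484375), 76.49274444580078) 112.53634223460841
w ((593.8146362304688, 247.9214324951172), (17.582204818725586, 98.7913818359375), 77.61043548583984) 112.04120144528804
```

```bash
cat >> h.py <<'E'
from scipy.spatial.transform import Rotation as Ro
def cur():
    s=env.state(); return s["eef_pos"],Ro.from_euler("xyz",s["tcp_rot"]),s
def to(p,R,p0=None,R0=None):
    if p0 is None: p0,R0,_=cur()
    rv=(R0.inv()*R).as_rotvec(); t=R0.inv().apply(np.array(p)-p0)/1000
    print("turn",rv.round(3),"shift m",t.round(4),"rows",max(np.linalg.norm(t)/.05,np.linalg.norm(rv)/.149).round(1))
TC=np.array([568.9,-173.2]); a=np.radians(19.1); TX=-np.array([np.cos(a),np.sin(a)])
RC=np.array([583.5,189.6]); b=np.radians(79.1)
def down(yd): return Ro.from_euler("xyz",[np.pi,0,np.radians(yd+90)]) # tool y at yd deg
E
python3 - <<'E'
from h import *
to([480,300,220],down(19.1))
p=TC+35*TX; print(p); to([*p,130],down(19.1))
E
```

```text
turn [-0.001  0.     0.933] shift m [-0.3679 -0.1946 -0.0057] rows 8.3
[ 535.82678807 -184.65262646]
turn [-0.001  0.     0.933] shift m [-0.5666 -0.64    0.0847] rows 17.2
```

>>> {"api": "arm_command", "payload": {
  "targets": [
    [[0,0,0.933],[-0.368,-0.195,-0.006],255],
    [[0,0,0.933],[-0.368,-0.195,-0.006],255],
    [[0,0,0.933],[-0.368,-0.195,-0.006],255],
    [[0,0,0.933],[-0.368,-0.195,-0.006],255],
    [[0,0,0.933],[-0.368,-0.195,-0.006],255],
    [[0,0,0.933],[-0.368,-0.195,-0.006],255],
    [[0,0,0.933],[-0.368,-0.195,-0.006],255],
    [[0,0,0.933],[-0.368,-0.195,-0.006],255]
  ]
}}

```text
t: 0.9
eef_pos: [469.6, 309.8, 220.3]
tcp_rot: [-3.141, -0.0, 1.902]
ft_force: [1.0, 0.9, -0.3]
opening: 0.383
```

Run:
```python
from h import *
p=TC+35*TX; print(env.state()["eef_pos"],env.state()["tcp_rot"]); to([*p,200],down(19.1))
```

```text
[469.57257507 309.76371797 220.32361731] [-3.14135828e+00 -6.49919829e-05  1.90232454e+00]
turn [-0.    -0.    -0.002] shift m [-0.4891 -0.0983  0.0203] rows 10.0
```

>>> {"api": "arm_command", "payload": {
  "targets": [
    [[0,0,0],[-0.489,-0.098,0.02],255],
    [[0,0,0],[-0.489,-0.098,0.02],255],
    [[0,0,0],[-0.489,-0.098,0.02],255],
    [[0,0,0],[-0.489,-0.098,0.02],255],
    [[0,0,0],[-0.489,-0.098,0.02],255],
    [[0,0,0],[-0.489,-0.098,0.02],255],
    [[0,0,0],[-0.489,-0.098,0.02],255],
    [[0,0,0],[-0.489,-0.098,0.02],255]
  ]
}}

```text
t: 1.7
eef_pos: [522.2, -86.6, 204.2]
tcp_rot: [-3.142, -0.0, 1.904]
ft_force: [0.5, 0.0, 0.5]
opening: 0.004
```

>>> {"api": "arm_command", "payload": {
  "targets": [
    [[0,0,0],[-0.09,-0.018,0.0],255],
    [[0,0,0],[-0.09,-0.018,0.0],255],
    [[0,0,0],[-0.09,-0.018,0.0],255],
    [[0,0,0],[-0.09,-0.018,0.0],255],
    [[0,0,0],[-0.09,-0.018,0.0],255]
  ]
}}

```text
t: 2.2
eef_pos: [534.5, -174.6, 204.2]
tcp_rot: [-3.141, -0.001, 1.904]
ft_force: [0.4, 0.4, 0.5]
opening: 0.001
```

Run:
```python
from h import *
s=env.state(); print(s["eef_pos"],s["tcp_rot"],s["ft_force"],s["opening"])
p=TC+35*TX; to([*p,120],down(19.1))
c=get_calibration("wrist"); im,d=read_camera("wrist"); cv2.imwrite("pics/w1.png",im); np.savez("pics/w1.npz",p=im,d=d,T=c["world_from_camera"])
```

```text
[ 534.48451426 -174.60365729  204.16794343] [-3.14124737e+00 -6.93315449e-04  1.90422503e+00] [0.43300566 0.44503222 0.52709497] 0.0010107591097837957
turn [-0.    -0.001  0.   ] shift m [-0.01   -0.002   0.0842] rows 1.7
```

View pics/w1.png

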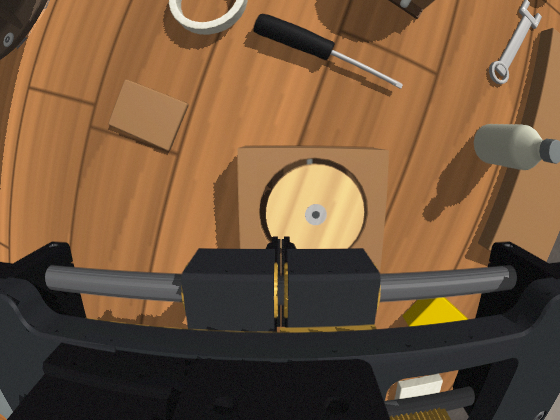

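The wrist view shows the tray square to the tool, with the wheel's bearing at (316,214) and the closed fingertips at (281,240). I check the bearing and the tray's edges against the top-view result.

Run:
```python
from h import *
z=np.load("pics/w1.npz"); c=get_calibration("wrist"); T=z["T"]; f=210/np.tan(np.radians(c["vfov"])/2)
def hit(u,v,h=60):
    x,y=u-c["cx"],v-c["cy"]; r=np.hypot(x,y); th=r/f
    d=T[:3,:3]@np.array([x/r*np.sin(th),y/r*np.sin(th),np.cos(th)]); return T[:3,3]+d*(h-T[2,3])/d[2]
P=hit(316,214); print("bearing",P)
for q in [(238,148.5),(388,150)]:
    h=hit(*q); d=h[:2]-TC; print(h, "tray xy", d@TX, d@np.array([-TX[1],TX[0]]))
print("bearing tray xy",(P[:2]-TC)@TX,(P[:2]-TC)@np.array([-TX[1],TX[0]]))
p=TC+35*TX;to([*p,75],down(19.1))
```

```text
bearing [ 572.09027716 -173.87904828   60.        ]
[ 478.29703503 -137.16868979   60.        ] tray xy 73.82508356155428 -63.694659224967374
[618.44978725 -88.23469404  60.        ] tray xy -74.6241864596427 -64.07429616073502
bearing tray xy -2.7924521844693126 1.6855817255678982
turn [-0.    -0.     0.001] shift m [-0.0102 -0.0022  0.1293] rows 2.6
```

The two views agree to about 1 mm, so I go down and press.

>>> {"api": "arm_command", "payload": {
  "targets": [
    [[0,0,0],[-0.01,-0.002,0.04],255],
    [[0,0,0],[-0.01,-0.002,0.08],255],
    [[0,0,0],[-0.01,-0.002,0.11],255],
    [[0,0,0],[-0.01,-0.002,0.13],255],
    [[0,0,0],[-0.01,-0.002,0.13],255],
    [[0,0,0],[-0.01,-0.002,0.13],255]
  ]
}}

```text
t: 2.85
eef_pos: [536.5, -184.8, 74.9]
tcp_rot: [3.142, -0.0, 1.905]
ft_force: [0.8, -1.0, -0.0]
opening: 0.008
```

>>> {"api": "arm_command", "payload": {
  "targets": [
    [[0,0,0],[0,0,0.005],255],
    [[0,0,0],[0,0,0.01],255],
    [[0,0,0],[0,0,0.014],255],
    [[0,0,0],[0,0,0.017],255],
    [[0,0,0],[0,0,0.02],255],
    [[0,0,0],[0,0,0.023],255]
  ]
}}

```text
t: 3.45
eef_pos: [536.1, -185.6, 51.1]
tcp_rot: [3.142, -0.0, 1.904]
ft_force: [-0.3, 0.0, -0.4]
opening: 0.003
```

>>> {"api": "arm_command", "payload": {
  "targets": [
    [[0,0,0],[0,0,0.002],255],
    [[0,0,0],[0,0,0.004],255],
    [[0,0,0],[0,0,0.006],255],
    [[0,0,0],[0,0,0.008],255],
    [[0,0,0],[0,0,0.01],255]
  ]
}}

```text
t: 3.95
eef_pos: [536.2, -185.5, 41.2]
tcp_rot: [3.141, 0.0, 1.904]
ft_force: [0.4, -0.4, 0.3]
opening: 0.002
```

Run:
```python
from h import *
im,d=read_camera("side"); cv2.imwrite("pics/s2.png",cv2.resize(im[180:320,270:460],None,fx=4,fy=4))
print(env.state()["ft_force"],env.state()["eef_pos"])
```

```text
[ 0.19870389  0.11497562 -0.46086946] [ 536.04965703 -185.49336208   40.93634907]
```

View pics/s2.png

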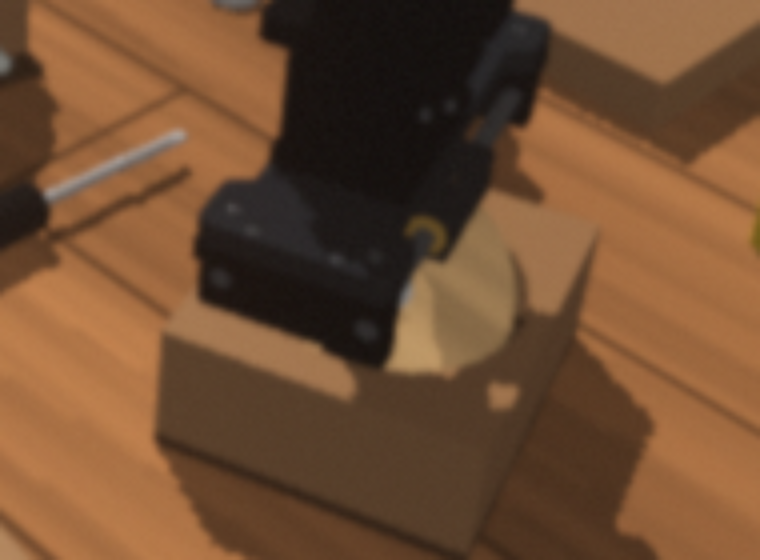

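The side view shows the wheel tipping under the fingertip, its far edge rising. I keep pressing in small steps.

>>> {"api": "arm_command", "payload": {
  "targets": [
    [[0,0,0],[0,0,0.002],255],
    [[0,0,0],[0,0,0.004],255],
    [[0,0,0],[0,0,0.006],255],
    [[0,0,0],[0,0,0.006],255]
  ]
}}

```text
t: 4.4
eef_pos: [536.0, -185.5, 35.0]
tcp_rot: [-3.141, -0.0, 1.904]
ft_force: [-0.6, 0.1, -0.4]
opening: 0.004
```

Run:
```python
from h import *
im,d=read_camera("side"); cv2.imwrite("pics/s3.png",cv2.resize(im[180:320,270:460],None,fx=4,fy=4))
print(env.state()["ft_force"],env.state()["eef_pos"])
```

```text
[ 0.74775955 -0.14055871  0.21950586] [ 536.07096351 -185.51153041   35.19950925]
```

View pics/s3.png

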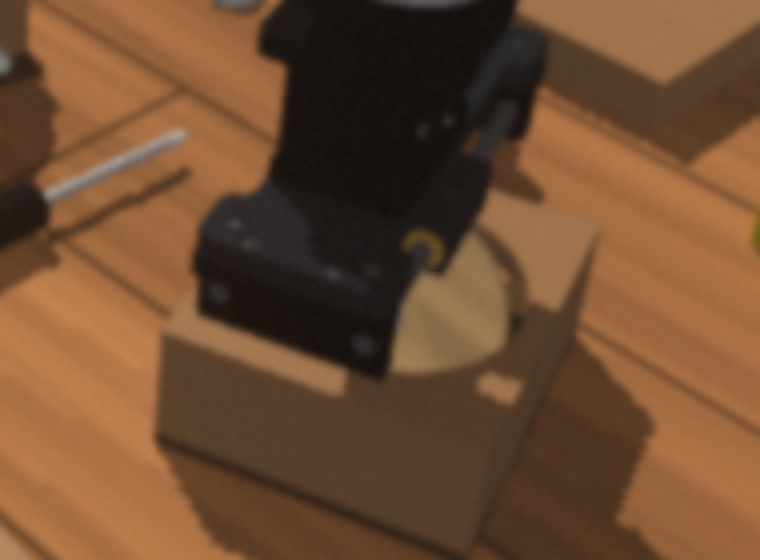

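The wheel is steeper now and there is still no hard stop. I go a little further, watching the force.

>>> {"api": "arm_command", "payload": {
  "targets": [
    [[0,0,0],[0,0,0.001],255],
    [[0,0,0],[0,0,0.002],255],
    [[0,0,0],[0,0,0.002],255]
  ]
}}

```text
t: 4.75
eef_pos: [536.2, -185.6, 33.7]
tcp_rot: [3.141, 0.0, 1.904]
ft_force: [-2.4, -0.8, 4.8]
opening: 0.004
```

>>> {"api": "arm_command", "payload": {
  "targets": [
    [[0,0,0],[0,0,0.001],255],
    [[0,0,0],[0,0,0.002],255],
    [[0,0,0],[0,0,0.002],255]
  ]
}}

```text
t: 5.05
eef_pos: [536.1, -185.8, 32.8]
tcp_rot: [3.141, 0.001, 1.904]
ft_force: [-5.6, 0.4, 18.8]
opening: 0.005
```

It has met the board, and the second step overran the advised 8 N (18.8 N). I back off straight up and look.

>>> {"api": "arm_command", "payload": {
  "targets": [
    [[0,0,0],[0,0,-0.005],255],
    [[0,0,0],[0,0,-0.02],255],
    [[0,0,0],[0,0,-0.05],255],
    [[0,0,0],[0,0,-0.1],255],
    [[0,0,0],[0,0,-0.15],255],
    [[0,0,0],[0,0,-0.17],255],
    [[0,0,0],[0,0,-0.17],150],
    [[0,0,0],[0,0,-0.17],150]
  ]
}}

```text
t: 5.85
eef_pos: [535.9, -185.4, 201.0]
tcp_rot: [-3.142, -0.0, 1.904]
ft_force: [0.3, -1.4, -0.1]
opening: 0.122
```

Run:
```python
from h import *
for n in ["side","top","wrist"]:
    c=get_calibration(n); im,d=read_camera(n); np.savez(f"pics/{n}4.npz",p=im,d=d,T=c["world_from_camera"])
    cv2.imwrite(f"pics/{n}4.png",im)
    if n=="side": cv2.imwrite("pics/s4.png",cv2.resize(im[160:320,270:460],None,fx=4,fy=4)[:600])
    if n!="wrist":
        P=cloud(d,c); q=P-np.r_[TC,0]; tx=q[...,:2]@TX; ty=q[...,:2]@np.array([-TX[1],TX[0]])
        m=(abs(tx)<50)&(abs(ty)<49)&(P[...,2]>66)&(P[...,2]<120)
        print(n,m.sum(), env.state()["eef_pos"])
        if m.sum()>10:
            A=np.c_[tx[m],ty[m],P[...,2][m]]; print(A.min(0),A.max(0), A[np.argmax(A[:,2])])
            k=np.polyfit(A[:,2],A[:,0],1); print("dx/dz",k, "ymean",A[:,1].mean())
            C=np.c_[A[:,0],A[:,1],np.ones(len(A))]
            w=np.linalg.svd(A-np.median(A,0),full_matrices=False)[2][2]; print("normal",w,"med",np.median(A,0))
print(env.state()["opening"])
```

```text
side 989 [ 535.65296242 -185.30241822  200.23498247]
[-22.03386541 -44.12131831  66.00809681] [12.33865157 48.25687685 93.93798505] [-10.48678927   7.05949298  93.93798505]
dx/dz [-0.71975893 55.21047426] ymean 3.0963690367832326
normal [0.79256948 0.01306989 0.60964153] med [-0.09435536  3.26899363 77.02242765]
top 625 [ 535.57718913 -185.29435615  199.89074591]
[-22.83983811 -45.95959839  66.03354826] [ 7.77688432 34.44224239 94.06941372] [-13.40931624  -5.69425325  94.06941372]
dx/dz [-0.8444623  61.32512152] ymean -5.381931998931618
normal [-0.68402392  0.03839179 -0.72844859] med [-5.70160582 -5.46537097 80.65037638]
0.24762790308227808
```

View pics/s4.png

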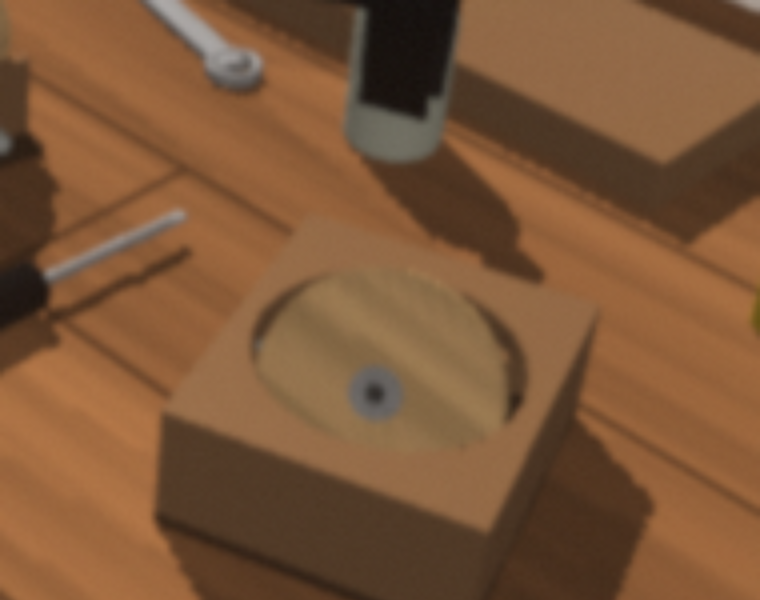

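View pics/wrist4.png

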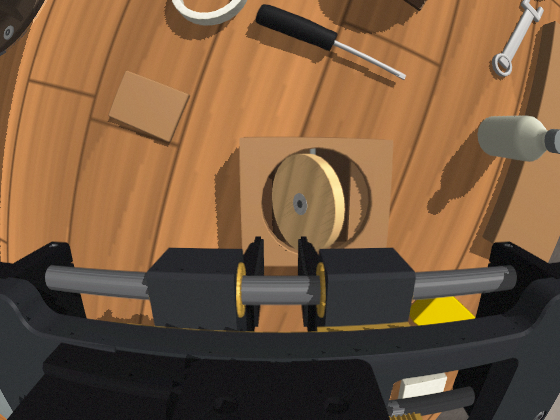

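The wheel stays tipped. The bearing is at about (364,258) in the side image, and the raised rim is the bright crescent at about (335,190) in the wrist view. Next I fit the face plane.

Run:
```python
from h import *
TY=np.array([-TX[1],TX[0]])
rng=np.random.default_rng(0)
for n in ["side","top"]:
    z=np.load(f"pics/{n}4.npz"); c=get_calibration(n); P=cloud(z["d"],c); q=P[...,:2]-TC
    X=np.stack([q@TX,q@TY,P[...,2]],-1)
    m=(np.abs(X[...,0])<50)&(np.abs(X[...,1])<49)&(X[...,2]>(62 if n=="side" else 62))&(X[...,2]<120)
    A=X[m]; best=0
    for _ in range(2000):
        s=A[rng.choice(len(A),3,False)]; w=np.cross(s[1]-s[0],s[2]-s[0]); L=np.linalg.norm(w)
        if L<50: continue
        w/=L; k=np.abs((A-s[0])@w)<1.0
        if k.sum()>best: best=k.sum(); I=k
    F=A[I]; mu=F.mean(0); w=np.linalg.svd(F-mu,full_matrices=False)[2][2]; w*=np.sign(w[2])
    tilt=np.degrees(np.arctan2(w[0],w[2]))
    print(n,"inl",best,len(A),"n",w.round(3),"tilt",tilt,"mu",mu.round(1),"face top pt",F[F[:,2].argmax()].round(1), "all top",A[A[:,2].argmax()].round(1))
    if n=="side": 
        b=X[256:261,362:366].reshape(-1,3); print("bearing",np.nanmedian(b,0))
        # edge rim fit: 
        u=np.cross([0,1,0],w); s=(F-mu)@u; print("plane offs",mu@w)
    o=A[(~I)]; print("rim outl",len(o),np.median(o,0) if len(o) else None)
```

```text
side inl 662 1175 n [0.804 0.003 0.594] tilt 53.52652286791348 mu [ 1.1  1.9 75.5] face top pt [-11.5   8.4  93.8] all top [-10.5   7.1  93.9]
bearing [17.47810801  1.83502812 52.67463916]
plane offs 45.797195922628326
rim outl 513 [ 1.39232192  6.05243554 74.9315221 ]
top inl 369 716 n [ 0.813 -0.003  0.582] tilt 54.43789977289169 mu [-0.5 -2.9 75.8] face top pt [-13.4  -5.7  94.1] all top [-13.4  -5.7  94.1]
rim outl 347 [-10.1037862  -10.47750128  81.7207341 ]
```

```bash
cat >> h.py <<'E'
TY=np.array([-TX[1],TX[0]]); tl=np.radians(54)
def tw(v): return np.r_[TC+v[0]*TX+v[1]*TY,v[2]]
def tv(v): return np.r_[v[0]*TX+v[1]*TY,v[2]]
N=tv([np.sin(tl),0,np.cos(tl)]); U=tv([-np.cos(tl),0,np.sin(tl)])
CW=tw([12.6,1.7,49.1])
Yt=-N; Zt=-U; RG=Ro.from_matrix(np.c_[np.cross(Yt,Zt),Yt,Zt])
E
python3 - <<'E'
from h import *
G=CW+20*U; print("grasp TCP",G)
to(G+70*U,RG)
z=np.load("pics/top0.npz"); P=cloud(z["d"],get_calibration("top"))
m=(P[...,0]>620)&(P[...,0]<1000)&(P[...,1]<100)&(P[...,1]>-300)&(P[...,2]>15)
nb,l,s,ce=cv2.connectedComponentsWithStats(m.astype(np.uint8))
for k in range(1,nb):
    if s[k,4]>40: A=P[l==k]; print(A.min(0).round(),A.max(0).round())
E
```

```text
grasp TCP [ 568.65845483 -175.08268157   65.28033989]
turn [ 0.627 -0.002  0.   ] shift m [-0.0012  0.0758  0.0778] rows 4.2
[ 743. -149.   15.] [946. 100. 133.]
[ 752. -300.   15.] [ 866. -226.   33.]
[ 620. -223.   45.] [661. -96.  65.]
```

>>> {"api": "arm_command", "payload": {
  "targets": [
    [[0.15,0,0],[-0.001,0.03,0.0],169],
    [[0.3,0,0],[-0.001,0.06,0.0],169],
    [[0.45,0,0],[-0.001,0.076,0.02],169],
    [[0.6,0,0],[-0.001,0.076,0.05],169],
    [[0.627,0,0],[-0.001,0.076,0.078],169],
    [[0.627,0,0],[-0.001,0.076,0.078],169],
    [[0.627,0,0],[-0.001,0.076,0.078],169]
  ]
}}

```text
t: 6.7
eef_pos: [608.1, -161.7, 122.9]
tcp_rot: [-2.514, -0.001, 1.904]
ft_force: [-0.1, -0.1, 0.5]
opening: 0.338
```

Run:
```python
from h import *
print(env.state()["opening"]*95)
G=CW+20*U; to(G,RG)
for n in ["side","wrist"]:
    im,d=read_camera(n); 
    cv2.imwrite(f"pics/{n}5.png",im if n=="wrist" else cv2.resize(im[140:310,270:460],None,fx=3.5,fy=3.5))
```

```text
32.135377021714945
turn [ 0.001 -0.001  0.   ] shift m [0.0002 0.0001 0.0711] rows 1.4
```

View pics/side5.png

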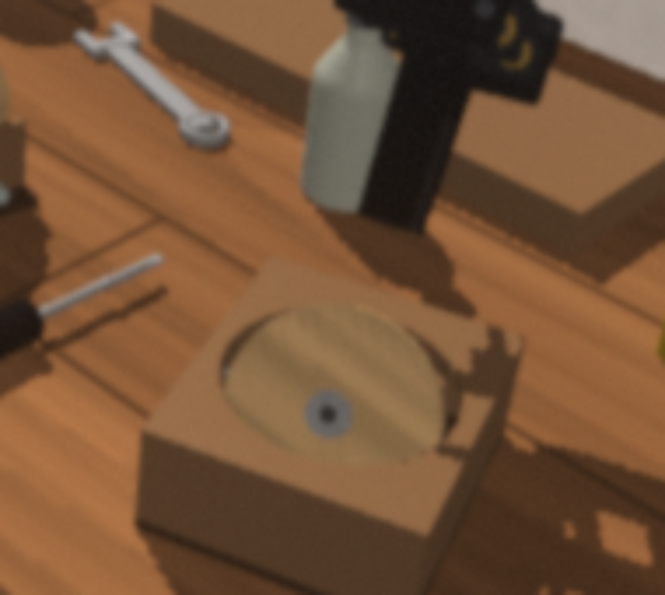

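View pics/wrist5.png

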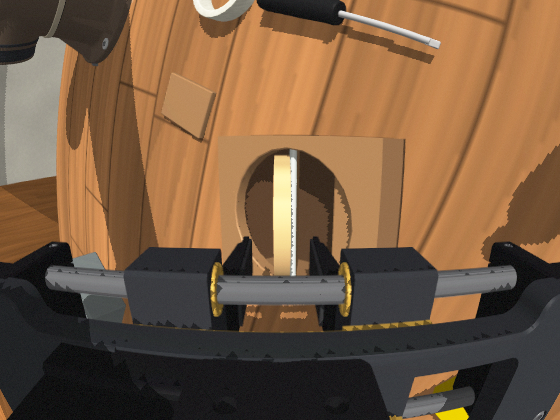

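In the wrist view the wheel is edge-on at x≈274–289, centred between the fingers (about 248 and 318), so the fitted tilt is right. I go in and close.

>>> {"api": "arm_command", "payload": {
  "targets": [
    [[0,0,0],[0,0,0.02],169],
    [[0,0,0],[0,0,0.04],169],
    [[0,0,0],[0,0,0.055],169],
    [[0,0,0],[0,0,0.065],169],
    [[0,0,0],[0,0,0.071],169],
    [[0,0,0],[0,0,0.071],169]
  ]
}}

```text
t: 7.4
eef_pos: [568.9, -175.6, 66.5]
tcp_rot: [-2.515, 0.0, 1.903]
ft_force: [0.0, -1.3, 1.2]
opening: 0.335
```

>>> {"api": "arm_command", "payload": {
  "targets": [
    [[0,0,0],[0,0,0],255],
    [[0,0,0],[0,0,0],255],
    [[0,0,0],[0,0,0],255],
    [[0,0,0],[0,0,0],255],
    [[0,0,0],[0,0,0],255],
    [[0,0,0],[0,0,0],255]
  ]
}}

```text
t: 8.0
eef_pos: [569.1, -175.2, 65.9]
tcp_rot: [-2.515, 0.0, 1.904]
ft_force: [1.2, 0.2, 1.4]
opening: 0.125
```

The opening of 11.9 mm matches the 12 mm wheel. I lift along the wheel's plane.

>>> {"api": "arm_command", "payload": {
  "targets": [
    [[0,0,0],[0,0,-0.01],255],
    [[0,0,0],[0,0,-0.03],255],
    [[0,0,0],[0,0,-0.055],255],
    [[0,0,0],[0,0,-0.085],255],
    [[0,0,0],[0,0,-0.11],255],
    [[0,0,0],[0,0,-0.13],255],
    [[0,0,0],[0,0,-0.13],255],
    [[0,0,0],[0,0,-0.13],255]
  ]
}}

```text
t: 8.8
eef_pos: [640.7, -150.2, 170.7]
tcp_rot: [-2.514, -0.0, 1.904]
ft_force: [-0.2, -0.3, -1.5]
opening: 0.124
```

Run:
```python
from h import *
s=env.state();print(s["opening"]*95,s["eef_pos"],s["ft_force"])
for n in ["side","wrist"]:
    im,d=read_camera(n); cv2.imwrite(f"pics/{n}6.png",im)
e=79.1
to([530,-60,240],down(e)); to([530,-60,240],down(e-180))
```

```text
11.744136176635728 [ 640.70490724 -150.19205658  170.71075707] [-0.20120748 -0.26789579 -1.51606569]
turn [-0.569 -0.33  -1.011] shift m [ 0.1215 -0.1014 -0.0125] rows 8.1
turn [-0.379  0.654  2.013] shift m [ 0.1215 -0.1014 -0.0125] rows 14.4
```

View pics/side6.png

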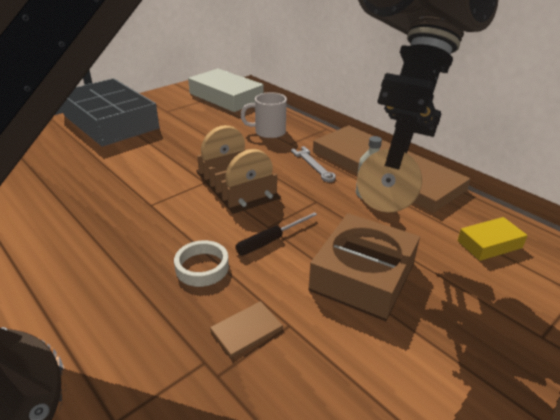

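View pics/wrist6.png

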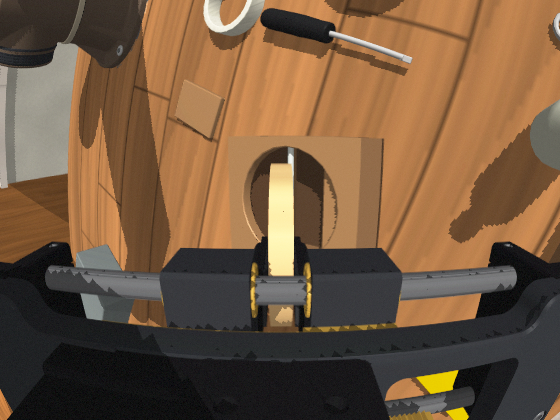

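The wheel is held and clear of the tray. I raise it and turn it upright.

>>> {"api": "arm_command", "payload": {
  "targets": [
    [[-0.569,-0.33,-1.011],[0.1215,-0.1014,-0.0125],255],
    [[-0.569,-0.33,-1.011],[0.1215,-0.1014,-0.0125],255],
    [[-0.569,-0.33,-1.011],[0.1215,-0.1014,-0.0125],255],
    [[-0.569,-0.33,-1.011],[0.1215,-0.1014,-0.0125],255],
    [[-0.569,-0.33,-1.011],[0.1215,-0.1014,-0.0125],255],
    [[-0.569,-0.33,-1.011],[0.1215,-0.1014,-0.0125],255],
    [[-0.569,-0.33,-1.011],[0.1215,-0.1014,-0.0125],255],
    [[-0.569,-0.33,-1.011],[0.1215,-0.1014,-0.0125],255]
  ]
}}

```text
t: 9.7
eef_pos: [529.7, -59.8, 240.4]
tcp_rot: [-3.141, 0.002, 2.951]
ft_force: [-0.1, -0.2, -1.7]
opening: 0.127
```

Run:
```python
from h import *
s=env.state();print(s["opening"]*95,s["eef_pos"],s["ft_force"])
to([*RC,230],down(79.1))
```

```text
12.049088452865352 [529.74339383 -59.84799157 240.41896554] [-0.1471263  -0.17591833 -1.72114518]
turn [-0.001  0.002 -0.   ] shift m [-0.0055  0.2551  0.0102] rows 5.1
```

>>> {"api": "arm_command", "payload": {
  "targets": [
    [[0,0,0],[-0.001,0.045,0.0],255],
    [[0,0,0],[-0.002,0.09,0.0],255],
    [[0,0,0],[-0.003,0.135,0.0],255],
    [[0,0,0],[-0.004,0.18,0.0],255],
    [[0,0,0],[-0.005,0.22,0.0],255],
    [[0,0,0],[-0.0055,0.245,0.005],255],
    [[0,0,0],[-0.0055,0.255,0.01],255],
    [[0,0,0],[-0.0055,0.255,0.01],255]
  ]
}}

```text
t: 10.5
eef_pos: [584.8, 189.4, 228.5]
tcp_rot: [-3.138, -0.002, 2.947]
ft_force: [-0.1, -0.4, -1.0]
opening: 0.126
```

Run:
```python
from h import *
s=env.state();print(s["opening"]*95,s["eef_pos"],s["tcp_rot"],s["ft_force"])
for n in ["side","wrist","top"]:
    c=get_calibration(n); im,d=read_camera(n); cv2.imwrite(f"pics/{n}7.png",im); np.savez(f"pics/{n}7.npz",p=im,d=d,T=c["world_from_camera"])
```

```text
11.938373258688982 [584.77298025 189.38713399 228.48450466] [-3.13757019e+00 -1.78395416e-03  2.94718230e+00] [-0.13709497 -0.35450102 -0.95147433]
```

View pics/side7.png

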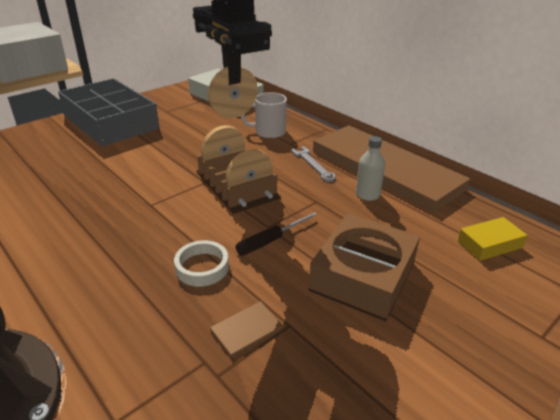

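View pics/wrist7.png

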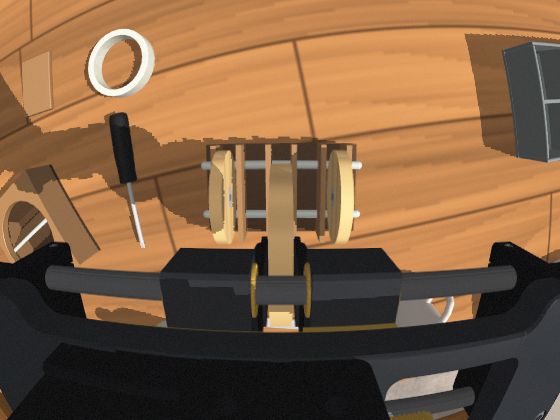

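View pics/top7.png

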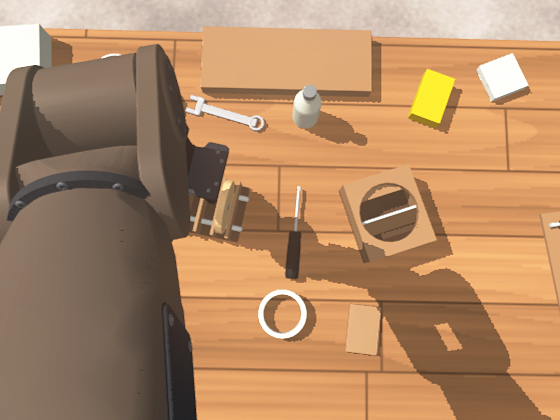

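The wheel hangs over the middle slot. In the wrist view its midline (x≈281) lies midway between the slot's boards (268 and 294). I check its centre from the bearing in the side image at (235,94).

Run:
```python
from h import *
z=np.load("pics/side7.npz"); c=get_calibration("side"); P=cloud(z["d"],c)
p,R,s=cur()
B=np.nanmedian(P[92:97,233:238].reshape(-1,3),0); print("bearing face",B,"rel tool",R.inv().apply(B-p))
m=(np.abs(P[...,0]-p[0])<70)&(np.abs(P[...,1]-p[1])<40)&(P[...,2]>140)&(P[...,2]<215)
A=R.inv().apply(P[m]-p); A=A[(A[:,2]>0)]; print(len(A),A.min(0),A.max(0))
F=A-A.mean(0); w=np.linalg.svd(F,full_matrices=False)[2][2]; print("n tool",w)
cx=R.apply([1,0,0]); print("toolx",cx)
to([*RC,120],down(79.1))
for n,px in [("side",(223,148)),("side",(250,175))]:
    q=np.nanmedian(P[px[1]-2:px[1]+3,px[0]-2:px[0]+3].reshape(-1,3),0)-np.r_[RC,0]; print("stored in rack axes", q[0]*np.sin(b)-q[1]*np.cos(b), q[0]*np.cos(b)+q[1]*np.sin(b),q[2])
```

```text
bearing face [584.68761087 183.5258946  205.40139969] rel tool [-0.16182763 -4.20502623 24.59544157]
1080 [-48.85013697  -8.3462749   14.99635786] [52.13890314  8.75563777 70.31797079]
n tool [-0.00729813  0.99996808  0.00325231]
toolx [-9.80727351e-01  1.95381197e-01 -2.24245372e-04]
turn [-0.003  0.    -0.006] shift m [0.0022 0.0018 0.11  ] rows 2.2
stored in rack axes -2.065180681921939 55.7044866102445 62.01164106059122
stored in rack axes -1.7637122929396511 -67.44196600400082 59.08770440432113
```

>>> {"api": "arm_command", "payload": {
  "targets": [
    [[-0.002,0,-0.006],[0.002,0.001,0.02],255],
    [[-0.002,0,-0.006],[0.002,0.001,0.045],255],
    [[-0.002,0,-0.006],[0.002,0.001,0.07],255],
    [[-0.002,0,-0.006],[0.002,0.001,0.09],255],
    [[-0.002,0,-0.006],[0.002,0.001,0.1],255],
    [[-0.002,0,-0.006],[0.002,0.001,0.1],255]
  ]
}}

```text
t: 11.25
eef_pos: [583.5, 189.2, 129.3]
tcp_rot: [-3.14, -0.001, 2.951]
ft_force: [0.3, 0.7, 0.1]
opening: 0.128
```

Run:
```python
from h import *
s=env.state();print(s["opening"]*95,s["eef_pos"],s["tcp_rot"],s["ft_force"])
to([*RC,81],down(79.1))
im,d=read_camera("wrist"); cv2.imwrite("pics/wrist8.png",cv2.resize(im[120:280,180:390],None,fx=3.5,fy=3.5))
im,d=read_camera("side"); cv2.imwrite("pics/side8.png",cv2.resize(im[60:230,150:330],None,fx=3.5,fy=3.5))
```

```text
12.193143657481855 [583.48446886 189.15567972 129.28477388] [-3.13998063e+00 -9.97988294e-04  2.95094075e+00] [0.25130275 0.70106635 0.13958236]
turn [-0.002 -0.001 -0.   ] shift m [0.     0.0005 0.0483] rows 1.0
```

View pics/wrist8.png

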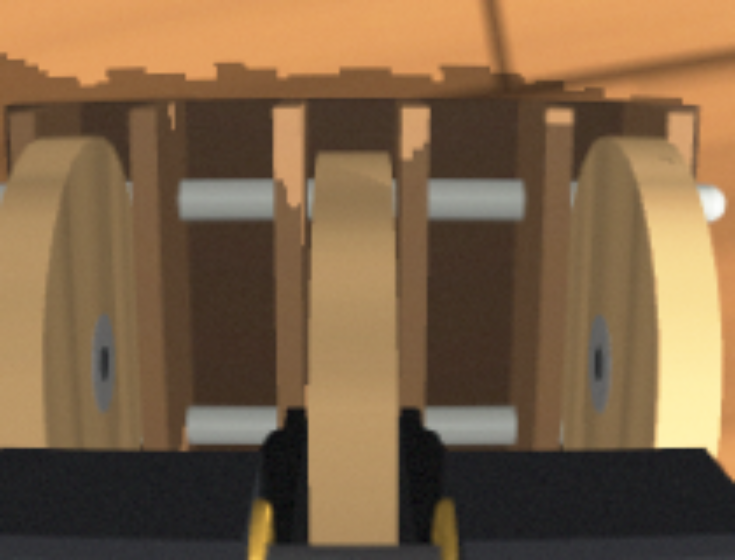

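View pics/side8.png

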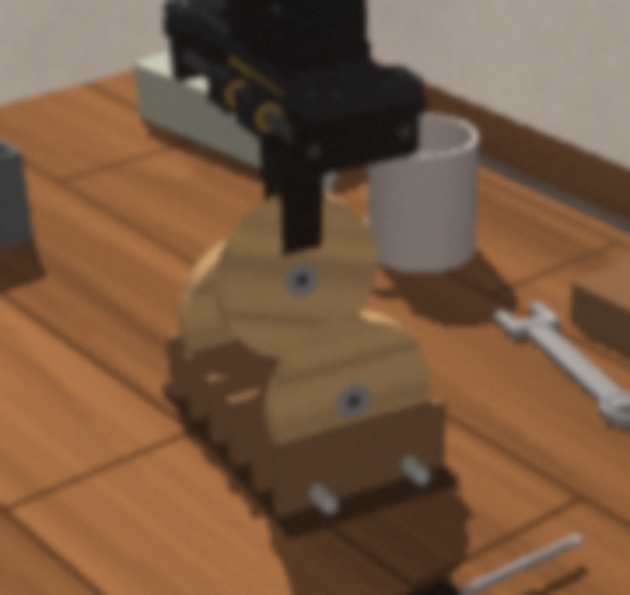

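The wheel (308–397 px) sits centred between the slot's boards (303–400 px), with the stored wheels clear. I lower it.

>>> {"api": "arm_command", "payload": {
  "targets": [
    [[0,0,0],[0,0.0005,0.01],255],
    [[0,0,0],[0,0.0005,0.02],255],
    [[0,0,0],[0,0.0005,0.03],255],
    [[0,0,0],[0,0.0005,0.037],255],
    [[0,0,0],[0,0.0005,0.042],255],
    [[0,0,0],[0,0.0005,0.042],255]
  ]
}}

```text
t: 11.95
eef_pos: [583.6, 190.6, 87.1]
tcp_rot: [-3.14, -0.001, 2.952]
ft_force: [-0.4, -0.6, 0.0]
opening: 0.126
```

>>> {"api": "arm_command", "payload": {
  "targets": [
    [[0,0,0],[0,0,0.001],255],
    [[0,0,0],[0,0,0.002],255],
    [[0,0,0],[0,0,0.003],255],
    [[0,0,0],[0,0,0.003],255]
  ]
}}

```text
t: 12.35
eef_pos: [583.9, 190.6, 85.1]
tcp_rot: [-3.141, 0.001, 2.952]
ft_force: [0.3, -0.8, -0.6]
opening: 0.123
```

>>> {"api": "arm_command", "payload": {
  "targets": [
    [[0,0,0],[0,0,0.001],255],
    [[0,0,0],[0,0,0.002],255],
    [[0,0,0],[0,0,0.002],255]
  ]
}}

```text
t: 12.65
eef_pos: [583.8, 190.6, 82.9]
tcp_rot: [-3.141, 0.0, 2.952]
ft_force: [0.2, -1.0, -0.6]
opening: 0.124
```

>>> {"api": "arm_command", "payload": {
  "targets": [
    [[0,0,0],[0,0,0.001],255],
    [[0,0,0],[0,0,0.002],255],
    [[0,0,0],[0,0,0.002],255]
  ]
}}

```text
t: 12.95
eef_pos: [583.9, 190.6, 81.1]
tcp_rot: [-3.141, 0.001, 2.952]
ft_force: [-0.7, -0.2, 0.8]
opening: 0.123
```

>>> {"api": "arm_command", "payload": {
  "targets": [
    [[0,0,0],[0,0,0.001],255],
    [[0,0,0],[0,0,0.0015],255],
    [[0,0,0],[0,0,0.0015],255]
  ]
}}

```text
t: 13.25
eef_pos: [584.1, 190.6, 80.9]
tcp_rot: [-3.141, 0.002, 2.952]
ft_force: [-4.7, -0.3, 13.3]
opening: 0.124
```

Run:
```python
from h import *
s=env.state();print(s["opening"]*95,s["eef_pos"],s["ft_force"])
c=get_calibration("side"); im,d=read_camera("side"); cv2.imwrite("pics/side9.png",cv2.resize(im[60:230,150:330],None,fx=3.5,fy=3.5))
P=cloud(d,c); q=P[...,:2]-RC; rx=q@[np.sin(b),-np.cos(b)]; ry=q@[np.cos(b),np.sin(b)]
for k in (-60,0,60):
    m=(abs(ry-k)<12)&(abs(rx)<52)&(P[...,2]>60)&(P[...,2]<(118))
    print(k,m.sum(),np.percentile(P[...,2][m],98), rx[m].min(),rx[m].max())
```

```text
11.811711022060361 [584.05443338 190.64457393  80.86123679] [-4.68371974 -0.30154221 13.31816646]
-60 973 110.66652257854795 -51.241787918021345 48.51607823719359
0 672 113.11808897423968 -51.04570704749038 45.18874475821055
60 462 110.76469992389269 -51.44188855579745 8.21340567476661
```

View pics/side9.png

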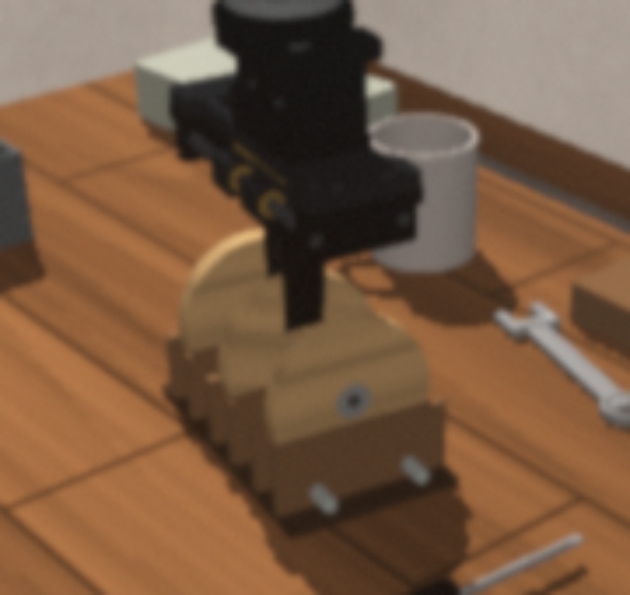

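It has met the rods: 13 N upward, at the expected TCP height of 81 mm. I ease up 1 mm and open to only about 36 mm, so the fingers stay off the stored wheels. Then I retreat.

>>> {"api": "arm_command", "payload": {
  "targets": [
    [[0,0,0],[0,0,-0.001],255],
    [[0,0,0],[0,0,-0.001],225],
    [[0,0,0],[0,0,-0.001],205],
    [[0,0,0],[0,0,-0.001],185],
    [[0,0,0],[0,0,-0.001],160],
    [[0,0,0],[0,0,-0.001],160],
    [[0,0,0],[0,0,-0.001],160]
  ]
}}

```text
t: 14.0
eef_pos: [583.9, 190.6, 80.3]
tcp_rot: [-3.141, 0.0, 2.952]
ft_force: [0.2, -0.7, 0.9]
opening: 0.368
```

>>> {"api": "arm_command", "payload": {
  "targets": [
    [[0,0,0],[0,0,-0.008],160],
    [[0,0,0],[0,0,-0.02],160],
    [[0,0,0],[0,0,-0.04],160],
    [[0,0,0],[0,0,-0.07],160],
    [[0,0,0],[0,0,-0.11],160],
    [[0,0,0],[0,0,-0.15],160],
    [[0,0,0],[0,0,-0.16],160],
    [[0,0,0],[0,0,-0.16],160]
  ]
}}

```text
t: 14.8
eef_pos: [584.2, 190.9, 243.0]
tcp_rot: [3.141, 0.004, 2.952]
ft_force: [-0.8, 0.5, 0.1]
opening: 0.376
```

Run:
```python
from h import *
s=env.state();print(s["opening"]*95,s["eef_pos"],s["ft_force"])
c=get_calibration("side"); im,d=read_camera("side"); cv2.imwrite("pics/side10.png",cv2.resize(im[60:230,150:330],None,fx=3.5,fy=3.5))
w,_=read_camera("wrist"); cv2.imwrite("pics/wrist10.png",w)
P=cloud(d,c); q=P[...,:2]-RC; rx=q@[np.sin(b),-np.cos(b)]; ry=q@[np.cos(b),np.sin(b)]
for k in (-60,0,60):
    m=(abs(ry-k)<12)&(abs(rx)<54)&(P[...,2]>60)&(P[...,2]<(118))
    print(k,m.sum(),np.percentile(P[...,2][m],98), rx[m].min(),rx[m].max(),"y top",np.percentile(ry[m&(P[...,2]>85)],[5,50,95]))
```

```text
35.684185869230284 [584.23559649 190.87939306 242.97074122] [-0.78534805  0.47542083  0.09443806]
-60 974 110.70650598044728 -51.262971835566475 49.19196691940523 y top [-68.74590235 -66.23146568 -57.13340748]
0 728 110.38648668600246 -51.37385631676841 44.58831587253398 y top [-5.91414256 -3.28291817  6.68923756]
60 613 110.87044062258332 -51.13883668063243 44.92261069946684 y top [53.09449926 55.80961379 64.73257229]
```

View pics/side10.png

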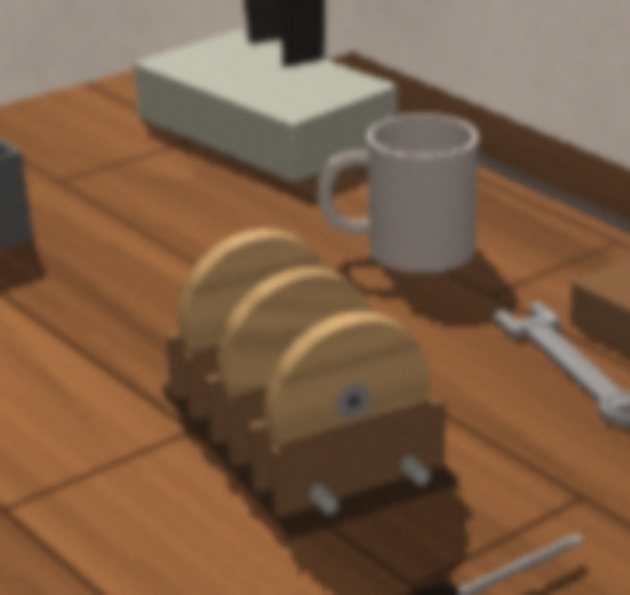

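View pics/wrist10.png

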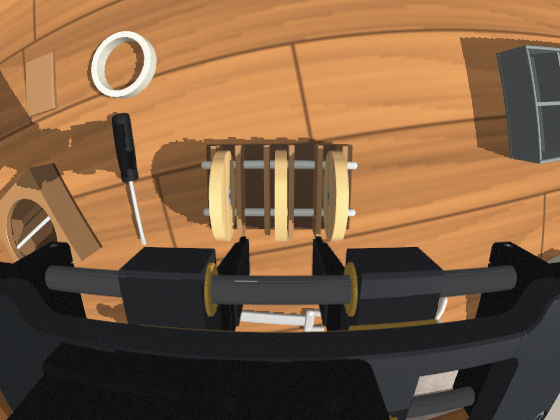

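The wheel stands upright in the middle slot, level with and parallel to its neighbours. Its top is 110.4 mm high, theirs 110.7 and 110.9 mm, and the robot is clear. I hand the job in.

```bash
python3 -c "
from cell import env
print(env.job_done())"
```

```text
the job is handed in; nothing more can be done
None
```

The wheel now stands on edge in the rack's middle slot, and I handed the job in at about 15 s of the 48 s allowed. I pressed its near edge down until it stayed tipped at about 54°, gripped the raised edge, and lifted it out. I then turned it upright, lowered it onto the slot's rods, and let go with the jaws only partly open.

**Last checks:**
- The wheel's top is 110.4 mm above the table, against 111 mm expected. In the depth image it is centred in the slot to within about 2 mm and upright, parallel to its neighbours.
- The two stored wheels are still in their own slots and show no visible shift. I did not measure their shift exactly.
- The gripper was about 130 mm clear above the wheels, with the wrist force near zero. The hand-in gives no verdict, so I can't confirm the result beyond these checks.

**Off the plan:**
- The last press step reached about 19 N, over the advised 8 N, for a moment before I backed off.
- Seating the wheel on the rods pushed back with about 13 N.
- The side camera read positions about 1–2 mm off the top camera, which is within its stated calibration error.

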